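Square the painting board up in the corner of the spray fence

ROBOT

A 6-joint arm with a two-finger parallel gripper is mounted at the origin on the work surface. World frame = base frame: x ahead of the robot, y to its left, z up, the work surface at z = 0. Lengths are in m, angles in degrees, forces in N, time in s.
With the tool pointing down it reaches from about 0.3 to 0.75 m from the base axis. Payload 8.5 kg.
Tool frame: the origin (TCP) lies midway between the tips of the shut fingers; the grasp point (between the pads) lies 19 mm behind it (env.tcp_to_grasp is the z of the grasp point in the tool frame, in m); z points along the fingers, y is the line along which they close (so a half turn about z gives the same grasp; the last joint's range is limited). The gripper opens to 85 mm and grips with 20 to 120 N. Pads are 22 mm wide; open, the fingers measure 114 mm over their backs; the gripper's body (76 mm by 85 mm) begins 54 mm behind the grasp point. The pads swing forward as they close: fully open they stand 13 mm farther back than shut.
Start: joints at [51.205, 21.807, 74.336, -0, 83.858, -12.336], TCP at [0.245, 0.492, 0.231] pointing down, gripper open.
Joint ranges: [-178.18, 178.18], [-50.72, 133.34], [12.68, 142.11], [-81.47, 261.47], [9.98, 163.14], [-165.26, 165.26]. Speed limits (degrees/s): [136.94, 136.94, 180, 180, 180, 180].

INTERFACE

Orientations are given as a 3x3 rotation matrix whose columns are the frame's x, y, z axes.
In Python, from rig import env, imaging, job, models gives the robot as it stands. The module is installed in compiled form; this text tells all that it offers.
- The arm moves only by the tool jog_arm, never from a script. Its argument "plan" is text: rows parted by semicolons, each of 7 numbers parted by spaces: the turn, a rotation vector about the tool's x, y, z in degrees, then the shift along the tool's x, y, z in cm, then the closure in counts, from 0 (fully open) to 255 (shut). In form: rx ry rz x y z claw; .... A call has 1 to 10 rows; each row shifts and turns the commanded pose from where the row before left it, along the tool's axes as they then stand; what a row does not reach is not made up. A row lasts 1/12 s, in which the tool goes at most 41.7 mm and 7.16 degrees, less where a joint would pass 70% of its speed; a pose out of reach is approached as far as the arm can. A call with a gripper value outside its range is refused whole. The fingers move at their own pace and stop on an object; "grip_force" is the grip in N (left out, the last holds). Time passes only in rows, so rows that do not move let the fingers close. It gives the time, the measured TCP pose, the force, the opening and the grip force at its end, in the units of the state.
- env.observe(): the state, without advancing time (a new reading comes with each control period).
- imaging.get_image(name): name is "scene" or "side" or "wrist"; returns a dict with "pixels" (384x512x3 uint8, red, green, blue), "depth" (384x512 float32, m along the optical axis (not along the pixel's ray), 0 where there is no reading), "fov_y" (degrees; the focal length in pixels is half the picture's height over the tangent of half this angle, whatever the lens; pixels are square), "cx", "cy" (the principal point, pixels), "world_from_camera" (4x4, takes a point from camera to world coordinates). Camera axes: x right, y down, z forward; pixel columns grow to the right and rows downward; lengths in m; the calibration is good to about 2 mm. A picture is of the moment at which its call begins.
- job.close_job(): hands the job in; it is judged then, once.
Trained networks look in the newest picture that a camera, given by its name, has taken for a name from the list of things; names that differ only in an ending like _2 or _b are one class to them, and where a whole thing is asked for, a point or a joint stands for the part that bears it (a point fixed in the world has none). Each returns a list of dicts, best first, with "confidence" (0 to 1); they miss things now and then, are a little off and sometimes report something else, mostly with a low value. They report only what shows in the picture. A call takes as long as a camera call. They do not tell look-alikes from the thing itself.
- models.outline_of(camera, query): "region" (384x512 bool, what is visible of it) and "bbox" ([centre column, centre row, width, height] in pixels, round what is visible of it).
- models.tip_of(camera, query): "at" ([column, row] in pixels: a listed point, or the origin of a listed thing).
The state is a dict: "time_s": time; "q": joint angles; "qvel": joint speeds; "joint_efforts": joint torques, N m; "position": TCP position; "tool_rot": TCP orientation; "ft_force": force on the tool from outside, world axes, zero at the start; "wrist_torque": the same for the moment, N m; "grip_width": finger opening in m; "gripper_force": force on a finger pad.
Only numpy, scipy, OpenCV 4.12 (cv2) and the standard library are available. Lean on these libraries where they do the work, as an engineer would, in place of code of your own. Each camera call takes 0.05 s, during which the arm holds its last target. There are 200 camera calls.

TASK

Without gripping or lifting it, push the wooden painting board along the bench into the corner where the aluminium rail meets the orange stop, so that one long side lies flat against the rail and one short end touches the orange stop. The lime-green badge on top is wet paint: do not touch it. Leave the paint jars, the steel cup and the airbrush on its stand where they are, and finish clear of everything.

Things in the scene. Friction and masses are not known exactly. Their poses are not given: they have to be found in the camera images.
- board: Loose wooden painting board, a rectangular slab 88 mm (its x) by 110 mm (its y) by 30 mm high, about 0.2 to 0.4 kg, lying on the bench; it slides under a push of about 2 to 5 N. Origin: centre of its underside. It may be turned up to about 25 degrees from the rail's direction at the start. Either long side may end at the rail.
- badge: Wet lime-green round badge, 50 mm across and 6 mm thick (up to 8 mm with its raised mark), fixed in the middle of the board's top. Origin: centre of its underside, 30 mm above the bench.
- rail: Fixed aluminium rail screwed to the bench, 370 mm long (its y), 15 mm thick (its x), 18 mm high. Origin: at bench level, at the middle of its inner face, the face that the board goes against; the bar occupies x = 0 to 15 mm. Its x axis points from the board's side through the rail, roughly away from the robot. An end stop stands at each end, on its -x side, with 340 mm clear between the two stops.
- orange_stop: Fixed orange end stop, a bar 60 mm long (its x, square to the rail and starting at the rail's inner face), 15 mm thick (its y), 28 mm high. Origin: centre of its underside, so its inner face is 7.5 mm from the origin. It stands at either end of the rail: centre 30 mm in front of the rail's inner face and 177.5 mm to one side of the rail's middle.
- black_stop: Fixed black end stop of the same shape at the other end of the rail; not the one wanted.
- lime_jar: Closed paint jar with a lime label, 44 mm across, 60 mm high, loose; leave alone. Origin: centre of its underside.
- pink_jar: Closed paint jar with a pink label, 44 mm across, 60 mm high, loose; leave alone. Origin: centre of its underside.
- mix_cup: Open steel mixing cup, 50 mm across, 45 mm high, loose; leave alone. Origin: centre of its underside.
- airbrush: Steel airbrush lying level along its x on a black stand (foot 80 mm by 55 mm; airbrush 140 mm long, 90 mm high in all), loose; leave alone. Origin: centre of the foot's underside.
Mind the look-alikes: they are no part of the job. Of the things like the board, leave any that is blue or red; of the rest the smaller one is meant.

How it is judged (in metres and radians):
At the end, for the whole second after the job is handed in: The board lies flat on the bench at rest, a long side within 4 mm of the rail and parallel to it within 0.04 rad, its short end within 4 mm of the orange stop (x of board in the frame of rail between -0.048 and -0.04 m and y of board in the frame of orange_stop between -0.0665 and 0.0665 m and angle between the y axis of board and the y axis of rail, either way round below 0.04 rad and height (world z) of board below 0.004 m and angle between board's own z axis and vertical below 0.05 rad and linear speed of board below 0.01 m/s); the robot touches nothing.
It fails at once if the board is lifted (6 mm) or tipped (0.15 rad) (height (world z) of board above 0.006 m or angle between board's own z axis and vertical above 0.15 rad).
It fails at once if the wet badge is touched (contact force between anything else and badge above 0.3 N).
It fails at once if a jar, the cup or the airbrush is moved by more than 15 mm or tipped (distance of any of lime_jar, pink_jar, mix_cup, airbrush from where it was at the start of the episode above 0.015 m or angle between any of lime_jar, pink_jar, mix_cup, airbrush's own z axis and vertical above 0.3 rad).
It also fails if it takes over 54 s, if anything falls off the work surface, if the arm or the gripper's body presses on something with over 40 N, if the wrist force passes 120 N, or if a joint passes its speed limit or range.

## Working session

There is one attempt and no reset: what is moved stays moved. The work goes in short steps, Python scripts to look and compute and a tool call to move; the robot and the scene stay as the last step left them, time stands still between calls to the robot, and variables do not carry over. Pictures are saved under pics/ and viewed, at most 10 in all, crops included, and the job is handed in when it is done.

Besides the shell and the picture viewer there is one more tool, called after "Request:" as name(argument=value, ...) on one line, values as JSON. jog_arm: Moves the arm, as the interface text tells. Its arguments: {"type":"object","properties":{"plan":{"type":"string"},"grip_force":{"type":"number"}},"required":["plan"]}

```bash
mkdir -p pics; cat > h.py <<'E'
import numpy as np, cv2
from rig import env, imaging, job, models
def cloud(im):
    d=im["depth"]; f=192/np.tan(np.radians(im["fov_y"])/2)
    v,u=np.mgrid[:384,:512]
    P=np.stack([(u-im["cx"])/f*d,(v-im["cy"])/f*d,d],-1)
    T=im["world_from_camera"]; return P@T[:3,:3].T+T[:3,3]
E
python3 - <<'E'
from h import *
a=[]
for n in ["scene","side"]:
    im=imaging.get_image(n); C=cloud(im); a.append(im["pixels"][...,::-1]); print(n,im["world_from_camera"][:3,3])
    np.savez("/tmp/%s.npz"%n,C=C,p=im["pixels"],d=im["depth"])
    for q in ["board","badge","rail","orange_stop","black_stop","lime_jar","pink_jar","mix_cup","airbrush"]:
        for r in models.outline_of(n,q)[:3]:
            m=r["region"]&(im["depth"]>0)
            if m.sum()<5: continue
            p=C[m]; top=p[p[:,2]>np.percentile(p[:,2],90)-.006]
            rect=cv2.minAreaRect((top[:,:2]*1000).astype(np.float32))
            print(q,round(r["confidence"],2),np.round(r["bbox"]),"z",np.percentile(p[:,2],90).round(3),"rect",np.round(rect[0]),np.round(rect[1]),round(rect[2],1))
cv2.imwrite("pics/a.png",a[0]);cv2.imwrite("pics/b.png",a[1])
E
```

```text
scene [ 1.03313366 -0.38054987  0.76463333]
board 0.86 [204. 212.  51.  49.] z 0.034 rect [531. -69.] [110.  89.] 81.6
board 0.84 [341. 231.  51.  47.] z 0.035 rect [809. 129.] [ 88. 110.] 58.8
board 0.8 [252. 168.  62.  50.] z 0.044 rect [503. 124.] [138. 109.] 75.8
badge 0.88 [250. 160.  26.  16.] z 0.047 rect [500. 125.] [62. 63.] 53.7
badge 0.79 [120. 200.  27.  22.] z 0.049 rect [ 365. -212.] [65. 66.] 78.1
badge 0.75 [205. 209.  23.  14.] z 0.037 rect [531. -69.] [48. 45.] 66.8
rail 0.77 [230. 254. 133.  89.] z 0.018 rect [671. -89.] [371.  18.] 83.2
orange_stop 0.76 [163. 279.  18.  22.] z 0.028 rect [ 612. -262.] [15. 60.] 83.7
black_stop 0.71 [282. 204.  19.  22.] z 0.028 rect [656.  90.] [17. 61.] 81.8
lime_jar 0.7 [216. 294.  22.  30.] z 0.06 rect [ 731. -203.] [38. 38.] 16.4
pink_jar 0.95 [278. 255.  21.  29.] z 0.06 rect [757. -37.] [36. 39.] 42.6
mix_cup 0.68 [314. 185.  19.  23.] z 0.044 rect [672. 201.] [46. 49.] 48.1
airbrush 0.67 [101. 305.  46.  59.] z 0.08 rect [ 584. -385.] [21. 45.] 70.0
side [ 0.3340622  -0.55479281  0.58800836]
board 0.97 [211. 191.  51.  52.]
[... 334 characters left out ...]
.] 67.0
badge 0.67 [251. 231.  19.  19.] z 0.036 rect [529. -73.] [48. 48.] 55.1
rail 0.8 [321. 239.  74. 122.] z 0.018 rect [670. -94.] [369.  17.] 82.9
orange_stop 0.88 [331. 298.  25.  20.] z 0.028 rect [ 610. -265.] [16. 59.] 80.3
orange_stop 0.59 [251. 240.  50.  50.] z 0.034 rect [528. -72.] [109.  86.] 81.7
black_stop 0.63 [274. 182.  26.  17.] z 0.027 rect [654.  87.] [18. 60.] 80.9
lime_jar 0.95 [365. 250.  25.  35.] z 0.059 rect [ 730. -207.] [38. 38.] 35.7
pink_jar 0.78 [330. 196.  18.  25.] z 0.059 rect [754. -42.] [35. 37.] 71.5
mix_cup 0.89 [262. 156.  14.  18.] z 0.041 rect [672. 198.] [50. 42.] 67.2
airbrush 0.73 [358. 362.  82.  44.] z 0.082 rect [ 594. -392.] [21. 21.] 51.0
```

View pics/a.png

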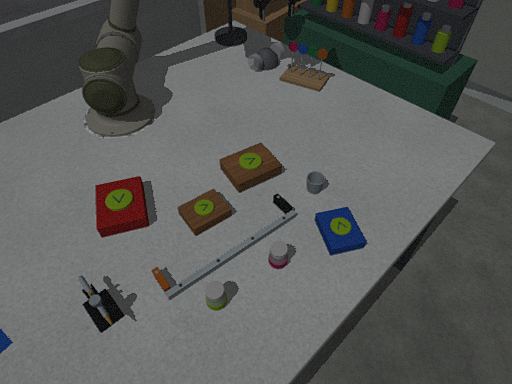

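View pics/b.png

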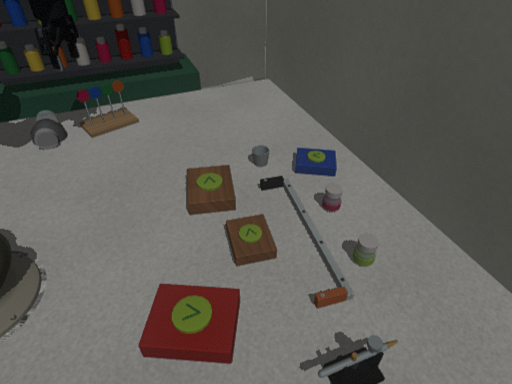

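The scene picture shows the target, the smaller wooden board, at about (204,212). The orange stop is at (163,279), the black stop at (283,204) and the larger wooden decoy at (250,166). The side picture agrees: the board is at (251,238) and the orange stop at (331,298).

```bash
cat >> h.py <<'E'
th=np.radians(82.86); u=np.array([np.cos(th),np.sin(th)]); n=np.array([u[1],-u[0]]); O=np.array([.663,-.0906])
def rail(p): d=np.asarray(p)[:2]-O; return np.array([d@n,d@u])*1000
def world(x,y): return O+(x*n+y*u)/1000
def st():
    s=env.observe(); R=np.array(s["tool_rot"]); p=np.array(s["position"])
    print("t",round(s["time_s"],2),"p",p.round(4),"rail",rail(p).round(1),"q",np.round(s["q"],1),"F",np.round(s["ft_force"],1),"w",s["grip_width"])
    return R,p
def to(x,y,z,ydir):
    "shift in tool axes (cm) and rz (deg) first, to a rail-frame point with tool y along rail-frame angle ydir: 0=u, 90=n"
    R,p=st(); a=np.radians(ydir); yd=np.append(np.cos(a)*u+np.sin(a)*n,0)
    zt=np.array([0,0,-1.]); Rt=np.stack([np.cross(yd,zt),yd,zt],1)
    rv=cv2.Rodrigues(R.T@Rt)[0].ravel()*57.2958
    d=np.append(world(x,y),z)-p
    print("rotvec",rv.round(2),"shift tool now",(R.T@d*100).round(2),"shift after turn",(Rt.T@d*100).round(2))
E
python3 - <<'E'
from h import *
R,p=st(); print(R.round(3))
for a in (0,180,90,-90): to(-210,3,.1,a)
for nme in("scene","side"):
    z=np.load("/tmp/%s.npz"%nme); C=z["C"]; c=world(-134,3)
    m=(abs(C[...,0]-c[0])<.08)&(abs(C[...,1]-c[1])<.08)&(C[...,2]>.025)&(z["d"]>0)
    r=cv2.minAreaRect((C[m][:,:2]*1000).astype(np.float32)); print(r); print([rail(q/1000).round(0) for q in cv2.boxPoints(r)])
E
```

```text
t 1.0 p [0.245  0.4924 0.2313] rail [-487.2  526.5] q [ 51.2  21.8  74.3   0.   83.9 -12.3] F [ 0.5 -0.6 -0.6] w 0.08515575893282083
[[-0.895  0.446 -0.   ]
 [ 0.446  0.895 -0.   ]
 [ 0.    -0.    -1.   ]]
t 1.0 p [0.245  0.4924 0.2313] rail [-487.2  526.5] q [ 51.2  21.8  74.3   0.   83.9 -12.3] F [ 0.5 -0.6 -0.6] w 0.08515575893282083
rotvec [ -0.    -0.   -19.32] shift tool now [-43.48 -40.23  13.13] shift after turn [-27.72 -52.35  13.13]
t 1.0 p [0.245  0.4924 0.2313] rail [-487.2  526.5] q [ 51.2  21.8  74.3   0.   83.9 -12.3] F [ 0.5 -0.6 -0.6] w 0.08515575893282083
rotvec [ -0.     0.   160.68] shift tool now [-43.48 -40.23  13.13] shift after turn [27.72 52.35 13.13]
t 1.0 p [0.245  0.4924 0.2313] rail [-487.2  526.5] q [ 51.2  21.8  74.3   0.   83.9 -12.3] F [ 0.5 -0.6 -0.6] w 0.08515575893282083
rotvec [-0.    0.   70.68] shift tool now [-43.48 -40.23  13.13] shift after turn [-52.35  27.72  13.13]
t 1.0 p [0.245  0.4924 0.2313] rail [-487.2  526.5] q [ 51.2  21.8  74.3   0.   83.9 -12.3] F [ 0.5 -0.6 -0.6] w 0.08515575893282083
rotvec [  -0.     -0.   -109.32] shift tool now [-43.48 -40.23  13.13] shift after turn [ 52.35 -27.72  13.13]
((529.9351196289062, -68.38307189941406), (110.85531616210938, 90.7025146484375), 81.63961029052734)
[array([-181.,  -49.]), array([-91., -51.]), array([-88.,  60.]), array([-179.,   62.])]
((529.1183471679688, -71.40957641601562), (111.54684448242188, 88.07915496826172), 80.9211654663086)
[array([-181.,  -52.]), array([-93., -55.]), array([-89.,  57.]), array([-177.,   60.])]
```

Request:
jog_arm(plan="0 0 -6.44 0 0 0 75;0 0 -6.44 0 0 0 75;0 0 -6.44 0 0 0 75;0 0 0 -1.63 -3.08 0 75;0 0 0 -1.63 -3.08 0 75;0 0 0 -1.63 -3.08 0 75;0 0 0 -1.63 -3.08 0 75;0 0 0 -1.63 -3.08 0 75;0 0 0 -1.63 -3.08 0 75;0 0 0 -1.63 -3.08 0 75")

```text
time_s: 1.83
position: [0.3316, 0.2628, 0.2315]
tool_rot: [[-0.992, 0.124, 0.0], [0.124, 0.992, 0.0], [-0.0, 0.0, -1.0]]
ft_force: [2.4, 0.9, 0.5]
grip_width: 0.0604
gripper_force: 0.0
```

Request:
jog_arm(plan="0 0 0 -1.63 -3.08 0 75;0 0 0 -1.63 -3.08 0 75;0 0 0 -1.63 -3.08 0 75;0 0 0 -1.63 -3.08 0 75;0 0 0 -1.63 -3.08 0 75;0 0 0 -1.63 -3.08 0 75;0 0 0 -1.63 -3.08 0 75;0 0 0 -1.63 -3.08 0 75;0 0 0 -1.63 -3.08 0 75;0 0 0 -1.63 -3.08 0 75")

```text
time_s: 2.67
position: [0.4552, -0.0634, 0.2315]
tool_rot: [[-0.992, 0.125, 0.0], [0.125, 0.992, -0.0], [-0.0, -0.0, -1.0]]
ft_force: [0.0, 0.2, 0.5]
grip_width: 0.0602
gripper_force: 0.0
```

```bash
python3 -c "
from h import *
to(-210,3,.006,0)"
```

```text
t 2.67 p [ 0.4552 -0.0634  0.2315] rail [-209.5    1.1] q [ -22.7   12.7   87.8    0.    79.5 -105.6] F [0.  0.2 0.5] w 0.060213418005094874
rotvec [-0.    0.03 -0.02] shift tool now [ 0.06  0.19 22.55] shift after turn [ 0.05  0.19 22.55]
```

Request:
jog_arm(plan="0 0 0 0 0.1 3.5 75;0 0 0 0 0.1 3.5 75;0 0 0 0 0 3.5 75;0 0 0 0 0 3.5 75;0 0 0 0 0 3.5 75;0 0 0 0 0 2.5 75;0 0 0 0 0 1.5 75;0 0 0 0 0 1 75;0 0 0 0 0 0 75;0 0 0 0 0 0 75")

```text
time_s: 3.5
position: [0.4553, -0.0597, 0.0063]
tool_rot: [[-0.992, 0.124, -0.0], [0.124, 0.992, 0.0], [0.001, 0.0, -1.0]]
ft_force: [-0.0, -0.1, -0.2]
grip_width: 0.0602
gripper_force: 0.0
```

```bash
python3 - <<'E'
from h import *
to(-210,3,.006,0)
im=imaging.get_image("side"); p=im["pixels"][120:320,130:400,::-1]
cv2.imwrite("pics/c.png",cv2.resize(p,None,fx=2.9,fy=2.9))
E
```

```text
t 3.5 p [ 0.4553 -0.0597  0.0063] rail [-210.     4.9] q [ -22.3   31.2  105.5    0.    43.4 -105.2] F [-0.  -0.1 -0.2] w 0.0602392306502925
rotvec [ 0.01 -0.03  0.  ] shift tool now [ 0.   -0.19  0.03] shift after turn [ 0.   -0.19  0.03]
```

View pics/c.png

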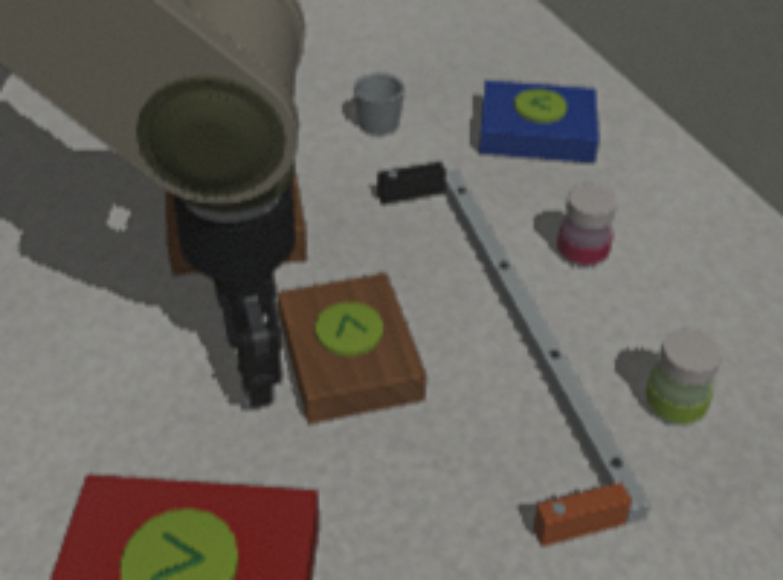

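The crop shows the fingers at about (258,385), behind the board's near long side. The way to the rail is clear.

Request:
jog_arm(plan="0 0 0 -1 0 0 75;0 0 0 -1 0 0 75;0 0 0 -1 0 0 75;0 0 0 -1 0 0 75;0 0 0 -1 0 0 75;0 0 0 -1 0 0 75;0 0 0 -1 0 0 75;0 0 0 -1 0 0 75;0 0 0 -0.8 0 0 75;0 0 0 -0.6 0 0 75")

```text
time_s: 4.38
position: [0.5492, -0.0714, 0.0072]
tool_rot: [[-0.992, 0.124, 0.001], [0.124, 0.992, -0.0], [-0.001, -0.0, -1.0]]
ft_force: [-2.3, -0.6, 0.5]
grip_width: 0.0601
gripper_force: 0.9
```

Request:
jog_arm(plan="0 0 0 -0.3 0 0 75;0 0 0 -0.3 0 0 75;0 0 0 -0.2 0 0 75;0 0 0 -0.2 0 0 75;0 0 0 0 0 0 75")

```text
time_s: 4.8
position: [0.5586, -0.0726, 0.0063]
tool_rot: [[-0.992, 0.124, 0.0], [0.124, 0.992, -0.0], [-0.0, -0.0, -1.0]]
ft_force: [-0.8, -1.1, -0.3]
grip_width: 0.0599
gripper_force: 0.0
```

```bash
cat >> h.py <<'E'
def board(nme):
    im=imaging.get_image(nme); C=cloud(im)
    for r in models.outline_of(nme,"board"):
        p=C[r["region"]&(im["depth"]>0)]; p=p[(p[:,2]>.024)&(p[:,2]<.034)]
        if len(p)<20: continue
        b=cv2.minAreaRect((p[:,:2]*1000).astype(np.float32)); c=rail(np.array(b[0])/1000)
        if abs(c[0]+90)<70 and abs(c[1]+40)<110: print(nme,round(r["confidence"],2),"rail ctr",c.round(1),np.round(b[1]),"ang vs rail",round((b[2]-82.86+45)%90-45,1))
    return im
E
python3 - <<'E'
from h import *
st(); board("scene"); board("side")
E
```

```text
t 4.8 p [ 0.5586 -0.0726  0.0063] rail [-105.8    4.9] q [ -19.4   37.8   88.5    0.    53.7 -102.3] F [-0.8 -1.1 -0.3] w 0.0599433636969831
scene 0.86 rail ctr [-50.9   6.4] [110.  91.] ang vs rail -0.5
side 0.62 rail ctr [-50.7   2.4] [111.  88.] ang vs rail -0.3
```

Request:
jog_arm(plan="0 0 0 -0.2 0 0 75;0 0 0 -0.2 0 0 75;0 0 0 -0.1 0 0 75;0 0 0 0 0 0 75")

```text
time_s: 5.33
position: [0.5636, -0.0732, 0.0063]
tool_rot: [[-0.992, 0.124, 0.0], [0.124, 0.992, -0.0], [-0.0, -0.0, -1.0]]
ft_force: [1.1, -0.5, 0.2]
grip_width: 0.0603
gripper_force: 0.1
```

Request:
jog_arm(plan="0 0 0 -0.1 0 0 75;0 0 0 -0.1 0 0 75;0 0 0 0 0 0 75")

```text
time_s: 5.58
position: [0.5653, -0.0734, 0.0063]
tool_rot: [[-0.992, 0.124, -0.0], [0.124, 0.992, 0.0], [0.0, 0.0, -1.0]]
ft_force: [-1.8, -0.3, 0.0]
grip_width: 0.0601
gripper_force: 0.8
```

Request:
jog_arm(plan="0 0 0 -0.1 0 0 75;0 0 0 0 0 0 75")

```text
time_s: 5.75
position: [0.5653, -0.0734, 0.0062]
tool_rot: [[-0.992, 0.124, -0.003], [0.124, 0.992, 0.0], [0.003, 0.0, -1.0]]
ft_force: [-6.0, -1.1, 4.2]
grip_width: 0.0604
gripper_force: 3.0
```

```bash
python3 - <<'E'
from h import *
st(); board("scene"); board("side"); st()
E
```

```text
t 5.75 p [ 0.5653 -0.0734  0.0062] rail [-99.1   4.9] q [ -19.3   38.3   87.2   -0.    54.6 -102.1] F [-6.  -1.1  4.2] w 0.06035928364869731
scene 0.58 rail ctr [-44.1   6.3] [111.  90.] ang vs rail 1.0
side 0.58 rail ctr [-44.    2.7] [113.  88.] ang vs rail -0.5
t 5.95 p [ 0.5653 -0.0734  0.0062] rail [-99.1   4.9] q [ -19.3   38.3   87.2   -0.    54.6 -102.1] F [-6.2 -0.1  3.1] w 0.06044280588516791
```

Request:
jog_arm(plan="0 0 0 1 0 0 75;0 0 0 2 0 0 75;0 0 0 0 0 -3 120;0 0 0 0 0 -4 120;0 0 0 0 0 -4 120;0 0 7 0 0 0 120;0 0 7 0 0 0 120;0 0 7 0 0 0 120;0 0 7 0 0 0 120;0 0 7 0 0 0 120")

```text
time_s: 6.78
position: [0.5369, -0.0699, 0.1165]
tool_rot: [[-0.737, 0.675, 0.001], [0.675, 0.737, -0.0], [-0.001, 0.001, -1.0]]
ft_force: [-0.1, -0.0, 0.3]
grip_width: 0.0451
gripper_force: 0.0
```

Request:
jog_arm(plan="0 0 7 0 0 0 120;0 0 7 0 0 0 120;0 0 7 0 0 0 120;0 0 7 0 0 0 120;0 0 7 0 0 0 120;0 0 7 0 0 0 120;0 0 7 0 0 0 120;0 0 6 0 0 0 120;0 0 0 2.2 2.1 0 120;0 0 0 2.2 2.1 0 120")

```text
time_s: 7.62
position: [0.5843, -0.0316, 0.1168]
tool_rot: [[0.127, 0.992, 0.001], [0.992, -0.127, -0.0], [-0.0, 0.001, -1.0]]
ft_force: [1.0, 0.1, 1.1]
grip_width: 0.0454
gripper_force: 0.0
```

Request:
jog_arm(plan="0 0 0 2.2 2.1 0 120;0 0 0 2.2 2.1 0 120;0 0 0 0 0 0 120;0 0 0 0 0 0 120")

```text
time_s: 7.95
position: [0.6315, 0.008, 0.1159]
tool_rot: [[0.122, 0.992, 0.0], [0.992, -0.122, -0.0], [-0.0, 0.0, -1.0]]
ft_force: [0.1, -0.6, -0.2]
grip_width: 0.0455
gripper_force: 0.0
```

```bash
python3 - <<'E'
from h import *
to(-44,92,.006,90); board("scene"); board("side")
E
```

```text
t 7.95 p [0.6315 0.008  0.1159] rail [-43.5  93.9] q [-10.   35.4  70.4  -0.   74.2  -3. ] F [ 0.1 -0.6 -0.2] w 0.045475530949062176
rotvec [0.02 0.   0.1 ] shift tool now [-0.19 -0.05 10.99] shift after turn [-0.19 -0.05 10.99]
scene 0.67 rail ctr [-43.6   6. ] [110.  90.] ang vs rail -0.4
side 0.83 rail ctr [-44.6   2.8] [113.  88.] ang vs rail 0.0
```

Request:
jog_arm(plan="0 0 0 0 -0.2 3 120;0 0 0 0 0 3 120;0 0 0 0 0 2.5 120;0 0 0 0 0 1.5 120;0 0 0 0 0 0.9 120;0 0 0 0 0 0 120;0 0 0 -1 0 0 120;0 0 0 -1 0 0 120;0 0 0 -1 0 0 120;0 0 0 -1 0 0 120")

```text
time_s: 8.98
position: [0.6242, -0.0338, 0.0085]
tool_rot: [[0.125, 0.992, 0.002], [0.992, -0.125, -0.0], [0.0, 0.002, -1.0]]
ft_force: [0.7, 1.8, 1.6]
grip_width: 0.0454
gripper_force: 0.9
```

Request:
jog_arm(plan="0 0 0 -1 0 0 120;0 0 0 -1 0 0 120;0 0 0 -1 0 0 120;0 0 0 -1 0 0 120;0 0 0 -1 0 0 120;0 0 0 -1 0 0 120;0 0 0 -1 0 0 120;0 0 0 -0.8 0 0 120;0 0 0 -0.4 0 0 120;0 0 0 0 0 0 120")

```text
time_s: 9.82
position: [0.6135, -0.1149, 0.0072]
tool_rot: [[0.125, 0.992, -0.0], [0.992, -0.125, -0.0], [-0.0, -0.0, -1.0]]
ft_force: [0.3, -0.0, 0.9]
grip_width: 0.0452
gripper_force: 0.0
```

```bash
python3 - <<'E'
from h import *
to(-46,-49,.006,90); board("scene"); board("side")
E
```

```text
t 9.82 p [ 0.6135 -0.1149  0.0072] rail [-46.1 -30.2] q [-21.4  42.1  77.8  -0.   60.2 -14.2] F [ 0.3 -0.   0.9] w 0.04521460381198196
rotvec [-0.    0.02 -0.05] shift tool now [-1.88  0.01  0.12] shift after turn [-1.88  0.01  0.12]
scene 0.65 rail ctr [-44.8 -95.9] [110.  90.] ang vs rail 0.6
side 0.58 rail ctr [-45.  -97.6] [114.  88.] ang vs rail -0.2
side 0.42 rail ctr [-44.8 -98.7] [49. 45.] ang vs rail -20.7
```

Request:
jog_arm(plan="0 0 0 -0.5 0 0 120;0 0 0 -0.5 0 0 120;0 0 0 -0.3 0 0 120;0 0 0 -0.2 0 0 120;0 0 0 -0.1 0 0 120;0 0 0 0 0 0 120")

```text
time_s: 10.52
position: [0.6116, -0.13, 0.0073]
tool_rot: [[0.125, 0.992, -0.0], [0.992, -0.125, -0.0], [-0.0, 0.0, -1.0]]
ft_force: [-0.6, 0.2, 0.4]
grip_width: 0.045
gripper_force: 0.0
```

Request:
jog_arm(plan="0 0 0 -0.1 0 0 120;0 0 0 -0.1 0 0 120;0 0 0 0 0 0 120")

```text
time_s: 10.77
position: [0.6115, -0.1317, 0.0074]
tool_rot: [[0.124, 0.992, 0.0], [0.992, -0.124, -0.0], [-0.0, 0.0, -1.0]]
ft_force: [-0.6, -0.0, 0.8]
grip_width: 0.0449
gripper_force: 0.1
```

Request:
jog_arm(plan="0 0 0 -0.1 0 0 120;0 0 0 -0.1 0 0 120;0 0 0 0 0 0 120")

```text
time_s: 11.02
position: [0.6111, -0.1333, 0.0073]
tool_rot: [[0.124, 0.992, -0.0], [0.992, -0.124, 0.001], [0.001, -0.0, -1.0]]
ft_force: [-0.0, 3.8, 0.3]
grip_width: 0.0453
gripper_force: 1.6
```

Request:
jog_arm(plan="0 0 0 -0.1 0 0 120;0 0 0 0 0 0 120")

```text
time_s: 11.18
position: [0.6111, -0.1333, 0.0074]
tool_rot: [[0.124, 0.992, -0.0], [0.992, -0.124, 0.002], [0.002, -0.0, -1.0]]
ft_force: [1.2, 7.8, 1.5]
grip_width: 0.0451
gripper_force: 3.9
```

```bash
python3 - <<'E'
from h import *
st(); board("scene"); board("side")
E
```

```text
t 11.18 p [ 0.6111 -0.1333  0.0074] rail [-46.2 -48.8] q [-23.2  42.2  77.5   0.1  60.4 -16.1] F [1.2 7.8 1.5] w 0.045065730072556126
scene 0.98 rail ctr [ -44.2 -113.7] [111.  90.] ang vs rail -1.0
side 0.67 rail ctr [ -45.2 -117.3] [112.  88.] ang vs rail 0.1
```

Request:
jog_arm(plan="0 0 0 1 0 0 120;0 0 0 1 0 0 120;0 0 0 0 0 -3 120;0 0 0 0 0 -4 120;0 0 0 0 0 -4 90;0 0 -7 0 0 0 90;0 0 -7 0 0 0 90;0 0 -7 0 0 0 90;0 0 -7 0 0 0 90;0 0 -7 0 0 0 90")

```text
time_s: 12.22
position: [0.6136, -0.1142, 0.1174]
tool_rot: [[-0.473, 0.881, 0.0], [0.881, 0.473, -0.001], [-0.001, -0.0, -1.0]]
ft_force: [-0.6, 0.1, -0.1]
grip_width: 0.0552
gripper_force: 0.0
```

Request:
jog_arm(plan="0 0 -7 0 0 0 90;0 0 -7 0 0 0 90;0 0 -7 0 0 0 90;0 0 -7 0 0 0 90;0 0 -7 0 0 0 90;0 0 -7 0 0 0 90;0 0 -7 0 0 0 90;0 0 -6 0 0 0 90;0 0 0 2.1 -2.1 0 90;0 0 0 2.1 -2.1 0 90")

```text
time_s: 13.05
position: [0.5666, -0.1503, 0.117]
tool_rot: [[-0.993, 0.121, 0.0], [0.121, 0.993, -0.001], [-0.0, -0.001, -1.0]]
ft_force: [-0.6, -0.2, 0.7]
grip_width: 0.0554
gripper_force: 0.0
```

Request:
jog_arm(plan="0 0 0 2.1 -2.1 0 90;0 0 0 2.1 -2.1 0 90;0 0 0 0 0 0 90;0 0 0 0 0 0 90")

```text
time_s: 13.38
position: [0.5193, -0.188, 0.1176]
tool_rot: [[-0.992, 0.126, 0.0], [0.126, 0.992, -0.0], [-0.0, -0.0, -1.0]]
ft_force: [0.5, 0.3, -1.1]
grip_width: 0.0557
gripper_force: 0.0
```

```bash
python3 - <<'E'
from h import *
to(-125,-115,.007,0); board("scene"); im=board("side")
cv2.imwrite("pics/d.png",cv2.resize(im["pixels"][150:350,180:450,::-1],None,fx=2.9,fy=2.9))
E
```

```text
t 13.38 p [ 0.5193 -0.188   0.1176] rail [-130.5 -114.5] q [ -32.2   28.2   84.1   -0.    67.7 -114.9] F [ 0.5  0.3 -1.1] w 0.0556647679763931
rotvec [-0.02  0.01 -0.1 ] shift tool now [-0.55 -0.04 11.06] shift after turn [-0.55 -0.05 11.06]
scene 0.58 rail ctr [ -44.7 -114.6] [112.  90.] ang vs rail 0.3
side 0.75 rail ctr [ -45.  -117.5] [110.  88.] ang vs rail -0.1
```

View pics/d.png

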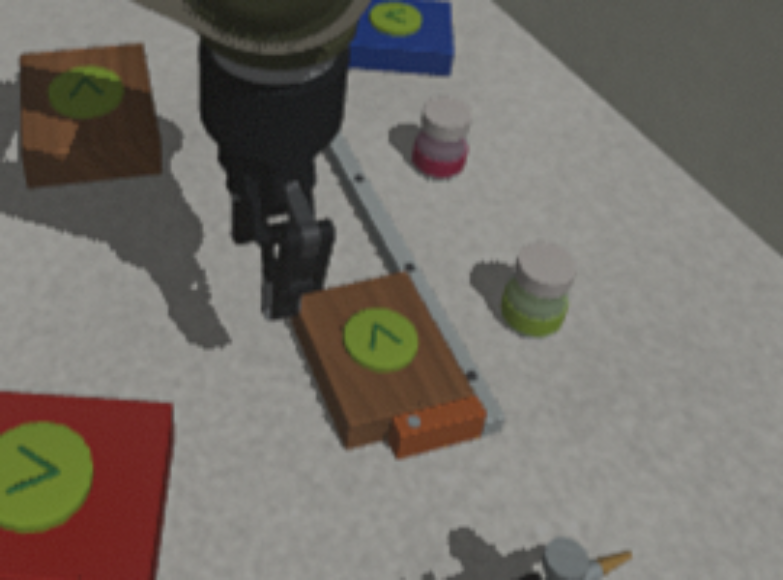

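The crop shows the board (390,360) lying along the rail with its end on the orange stop (440,425). I'll press it once more against the rail to be sure.

Request:
jog_arm(plan="0 0 0 0.2 0 3 90;0 0 0 0 0 3 90;0 0 0 0 0 3 90;0 0 0 0 0 1.5 90;0 0 0 0 0 0.5 90;0 0 0 -1 0 0 90;0 0 0 -1 0 0 90;0 0 0 -0.6 0 0 90;0 0 0 -0.3 0 0 90;0 0 0 0 0 0 90")

```text
time_s: 14.42
position: [0.5473, -0.1909, 0.0078]
tool_rot: [[-0.992, 0.124, 0.001], [0.124, 0.992, -0.001], [-0.001, -0.001, -1.0]]
ft_force: [-0.2, -0.5, -0.4]
grip_width: 0.0556
gripper_force: 0.0
```

Request:
jog_arm(plan="0 0 0 -0.2 0 0 90;0 0 0 -0.1 0 0 90;0 0 0 0 0 0 90")

```text
time_s: 14.67
position: [0.5495, -0.1913, 0.0075]
tool_rot: [[-0.992, 0.124, 0.0], [0.124, 0.992, -0.0], [-0.0, -0.0, -1.0]]
ft_force: [-0.3, 0.0, -0.2]
grip_width: 0.0552
gripper_force: 0.0
```

Request:
jog_arm(plan="0 0 0 -0.1 0 0 90;0 0 0 0 0 0 90")

```text
time_s: 14.83
position: [0.5502, -0.1914, 0.0073]
tool_rot: [[-0.992, 0.124, -0.001], [0.124, 0.992, 0.0], [0.001, 0.0, -1.0]]
ft_force: [-1.6, 1.4, 1.5]
grip_width: 0.0552
gripper_force: 0.8
```

Request:
jog_arm(plan="0 0 0 -0.1 0 0 90;0 0 0 -0.05 0 0 90;0 0 0 0 0 0 90")

```text
time_s: 15.08
position: [0.5507, -0.1914, 0.0073]
tool_rot: [[-0.992, 0.124, -0.003], [0.124, 0.992, 0.001], [0.003, 0.0, -1.0]]
ft_force: [-7.6, -0.2, 4.8]
grip_width: 0.0553
gripper_force: 3.6
```

Request:
jog_arm(plan="0 0 0 1 0 0 90;0 0 0 2 0 0 90;0 0 0 0 0 -3 90;0 0 0 0 0 -4 90;0 0 0 0 0 -4 90;0 0 0 3 0 -3 90;0 0 0 3 0 0 90;0 0 0 3 0 0 90;0 0 0 0 0 0 90;0 0 0 0 0 0 90")

```text
time_s: 15.92
position: [0.4329, -0.1768, 0.1473]
tool_rot: [[-0.992, 0.125, 0.001], [0.125, 0.992, -0.001], [-0.001, -0.0, -1.0]]
ft_force: [0.5, -0.2, -0.2]
grip_width: 0.0553
gripper_force: 0.0
```

```bash
python3 - <<'E'
from h import *
st(); board("scene"); im=board("side")
cv2.imwrite("pics/e.png",cv2.resize(im["pixels"][150:350,180:450,::-1],None,fx=2.9,fy=2.9))
E
```

```text
t 15.92 p [ 0.4329 -0.1768  0.1473] rail [-217.6 -114.2] q [ -36.8   18.6   94.8    0.    66.5 -119.6] F [ 0.5 -0.2 -0.2] w 0.05529393861052514
scene 0.87 rail ctr [ -44.1 -113.8] [111.  91.] ang vs rail -0.1
```

View pics/e.png

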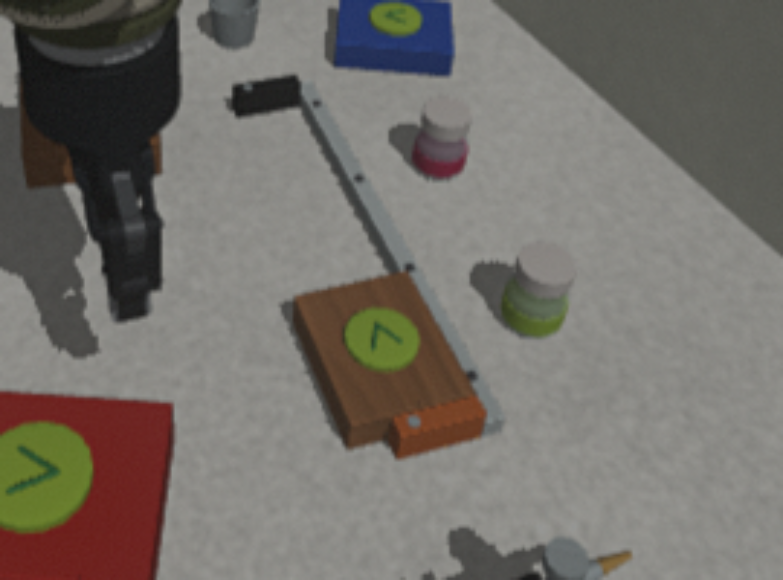

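The board sits in the corner at the rail (390,360) and the stop (440,425), and the gripper is clear at about (130,300).

```bash
python3 -c "
from rig import job
print(job.close_job())"
```

```text
the job is handed in; nothing more can be done
None
```

I pushed the smaller wooden board into the corner, with a long side flat on the rail and a short end on the orange stop. The last image put it within about 1 mm and 0.1° of target, with the badge untouched, the other items left alone and the arm clear. I handed the job in at about 16 s of the 54 s limit; the hand-in call returned no verdict.

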